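# Put the empty label-printer battery on its charger

### The job

Take the empty battery pack, the one with the red cap, out of the blue caddy, stand it on the charger's deck with its brass terminals towards the charger's contacts, and slide it into the rails until it is fully home and the detent has clicked in. The caddy leaves room to hold it only by its ends, and the charger's contact tower only by its sides, so you will have to put it down on the way and take it again. Leave the green packs in the caddy and everything else on the desk where it is.

Things in the scene. Friction and masses are not known exactly. Their poses are not given: they have to be found in the camera images.
- pack_red: Empty battery pack, standing in one of the caddy's three cells: dark block 64 mm long (x), 46 wide (y), 86 tall (z up), 0.3 to 0.46 kg, red cap. Origin: centre of underside. +x is the terminal end (brass strips; the white arrow on the cap points there). The foot: lowest 6 mm a flange 42 mm wide, then a neck 30 mm wide up to 13 mm (a groove along each side), then the full body.
- pack_red_terminals (a point): Point on the red pack's terminal end face: 32 mm along its +x from the middle, 30 mm above its underside. (Under the flange a cross groove 13 mm long, centred 2 mm forward of the middle, receives the charger's detent.)
- pack_green_a: Charged pack with a green cap, same shape, in another cell of the caddy; stays there. Origin: centre of its underside.
- pack_green_b: Charged pack with a green cap, same shape, in another cell of the caddy; stays there. Origin: centre of its underside.
- caddy: Fixed blue caddy, 84 mm (x) by 178 (y), on the left or the right; origin: centre of underside. Three cells at y = -58, 0, +58 mm, 54 mm wide between 4 mm walls, floor 6 mm thick, open at both x ends but for a ledge 14 mm high over the desk. Inner walls reach 88 mm, outer ones 92 mm over the desk; the packs' tops are at 92 mm. Packs stand in it with x along its x, terminals to its +x.
- charger: Fixed one-bay charger, light grey, 144 mm (x) by 86 (y), on the left or the right; origin: centre of underside. Its +x (white arrow on the deck) is the way the pack slides on. Black deck 22 mm over the desk from x = -72 mm to the contact tower, whose face is at x = +40 mm, 74 mm wide, top 88 mm over the desk. At home the pack's terminal end meets the tower, its middle at x = +8 mm.
- charger_contacts (a point): Middle of the brass contacts on the tower face: charger x = +40 mm, y = 0, 52 mm over the desk. The pack's terminals point comes here when the pack is home.
- shoe_mouth (a point): Mouth of the rails, on the deck at charger x = -18, y = 0 mm. Rails flare in from x = -18 to -6 mm, then run straight to +40 mm: sides 45 mm apart, lips reaching in to 33.6 mm apart, 7.5 to 11.5 mm over the deck, to take the grooves of the pack's foot with 1.5 mm play. A pack with its terminal end before x = -20 mm stands clear on the deck.
- detent (a joint): How far the sprung detent roller in the deck, between the rails, is pressed down, in m: 0 up (3 mm proud of the deck), 0.003 while the foot rides over it, back near 0 once it has clicked into the foot's groove. Sliding the pack over it takes about 7 to 12 N; it then resists about 8 N of pull.
- label_printer: Portable label printer, dark with a blue lid, 125 x 88 x 64 mm, on the desk. Origin: centre of its underside.
- mug: White mug, 80 mm across, 95 mm high, beyond the caddy and the charger. Origin: centre of its underside. (The desk between caddy and charger, from about 0.45 to 0.63 m ahead of the robot and at least 150 mm wide about its centre line, is free to set things down.)
- stapler: Red and black stapler, 130 x 36 x 60 mm. Origin: centre of its underside.
- scanner: Hand-held bar-code scanner lying on the desk, dark handle and grey head, about 156 x 66 x 42 mm. Origin: under the middle of it.

How it is judged:
At the end, for the whole second after the job is handed in: The red-capped pack stands released and at rest in the charger's rails, terminals within 4 mm of the contacts, upright and in line within 0.08 rad, the detent less than 1.5 mm pressed; the green packs are within 30 mm of where they stood (distance between pack_red_terminals and charger_contacts below 0.004 m and angle between the x axis of pack_red and the x axis of charger, either way round below 0.08 rad and angle between pack_red's own z axis and vertical below 0.08 rad and value of joint detent below 0.0015 m and linear speed of pack_red below 0.02 m/s and distance of each of pack_green_a, pack_green_b from where it was at the start of the episode below 0.03 m); the robot touches nothing.
It fails at once if a green pack is moved more than 30 mm from its place in the caddy (distance of any of pack_green_a, pack_green_b from where it was at the start of the episode above 0.03 m).
It fails at once if another thing on the desk is moved more than 30 mm (distance of any of label_printer, mug, stapler, scanner from where it was at the start of the episode above 0.03 m).
It also fails if it takes over 69 s, if anything falls off the work surface, if the arm or the gripper's body presses on something with over 40 N, if the wrist force passes 120 N, or if a joint passes its speed limit or range.

### The arm

A 7-joint arm with a two-finger parallel gripper is mounted at the origin on the work surface. World frame = base frame: x ahead of the robot, y to its left, z up, the work surface at z = 0. Lengths are in m, angles in rad, forces in N, time in s.
With the tool pointing down it reaches from about 0.425 to 0.95 m from the base axis. Payload 4.7 kg.
Tool frame: the origin (TCP) lies midway between the tips of the shut fingers; the grasp point (between the pads) lies 19 mm behind it; z points along the fingers, y is the line along which they close (so a half turn about z gives the same grasp; the last joint's range is limited). The gripper opens to 87 mm and grips with 3 to 60 N. Pads are 19 mm wide; open, the fingers measure 117 mm over their backs; the gripper's body (75 mm by 190 mm) begins 51 mm behind the grasp point.
Start: joints at [-1.155, 0.469, -0.049, 1.532, 0.024, 1.141, -0.082], TCP at [0.29, 0.609, 0.223] pointing down, gripper open.
Joint ranges: [-2.59, 2.59], [-0.33, 1.99], [-1.39, 1.29], [0.1, 2.45], [-1.04, 4.18], [0.21, 1.99], [-2.66, 2.66]. Speed limits (rad/s): [2.57, 2.57, 3.14, 3.14, 3.14, 3.14, 3.14].

### API

Orientations are given as a unit quaternion [w, x, y, z].
In Python, from plant import status, cams, arm gives the robot as it stands.
- The arm moves only by the tool move_arm, never from a script. Its argument "targets" is a list of rows, each a list of 3 entries, a list of its own where there are three numbers: the shift along the tool's x, y, z in mm, then the turn, a rotation vector about the tool's x, y, z in rad, then the opening, from 0 (shut) to 1 (fully open). In form: [[[x, y, z], [ax, ay, az], fingers], ...]. A call has 1 to 20 rows; each row shifts and turns the commanded pose from where the row before left it, along the tool's axes as they then stand; what a row does not reach is not made up. A row lasts 1/8 s, in which the tool goes at most 62.5 mm and 10.7 degrees, less where a joint would pass 70% of its speed; a pose out of reach is approached as far as the arm can. A call with a gripper value outside its range is refused whole. The fingers move at their own pace and stop on an object; the grip force is fixed at half the most. Time passes only in rows, so rows that do not move let the fingers close. It gives the time, the measured TCP pose, the force, the opening and the grip force at its end, in the units of the state.
- status.get_obs(): the state, without advancing time (a new reading comes with each control period).
- cams.camera(name): name is "scene" or "top" or "wrist"; returns the picture (420x560x3 uint8, red, green, blue); there is no depth.
- cams.camera_info(name): a dict with "mtx" (3x3 intrinsics, pixels), "pose" (4x4, takes a point from camera to world coordinates). Camera axes: x right, y down, z forward; pixel columns grow to the right and rows downward; lengths in m; the calibration is good to about 2 mm. A picture is of the moment at which its call begins: read the wrist's pose just before it. camera_info takes no time and is no camera call; for the wrist camera it gives the pose at the moment of the call.
- arm.hand_in(): hands the job in; it is judged then, once.
The state is a dict: "time_s": time; "joint_positions": joint angles; "qd": joint speeds; "tau": joint torques, N m; "position": TCP position; "orientation": TCP orientation; "wrist_force": force on the tool from outside, world axes, zero at the start; "wrist_torque": the same for the moment, N m; "opening": opening from 0.0 (shut) to 1.0 (fully open); "grasp_force": force on a finger pad.
Only numpy, scipy, OpenCV 4.12 (cv2) and the standard library are available. Lean on these libraries where they do the work, as an engineer would, in place of code of your own. Each camera call takes 0.05 s, during which the arm holds its last target. There are 200 camera calls.

## Working session

There is one attempt and no reset: what is moved stays moved. The work goes in short steps, Python scripts to look and compute and a tool call to move; the robot and the scene stay as the last step left them, time stands still between calls to the robot, and variables do not carry over. Pictures are saved under pics/ and viewed, at most 10 in all, crops included, and the job is handed in when it is done.

Besides the shell and the picture viewer there is one more tool, called in YAML: its name, and indented under it one key for each argument. move_arm: Moves the arm, as the interface text tells. Its arguments: {"type":"object","properties":{"targets":{"type":"array","items":{"type":"array"}}},"required":["targets"]}

```bash
mkdir -p pics; python3 - <<'E'
from plant import status,cams
import cv2,numpy as np
o=status.get_obs();print(o['time_s'],o['position'],o['orientation'],o['opening'])
for n in ['scene','top']:
    i=cams.camera_info(n);print(n,np.round(i['mtx'],1).tolist(),np.round(i['pose'],4).tolist())
    cv2.imwrite(f'pics/{n}0.png',cams.camera(n)[:,:,::-1])
E
```

```text
0.0 [0.29018752 0.60876124 0.22150769] [-1.72124332e-04  2.20566877e-01  9.75371357e-01 -9.68780876e-04] 1.0004478919425301
scene [[517.7, 0.0, 275.4], [0.0, 517.7, 211.0], [0.0, 0.0, 1.0]] [[0.8139, 0.4977, -0.2998, 0.9714], [0.5809, -0.6888, 0.4337, -0.5735], [0.0094, -0.5272, -0.8497, 1.1394], [0.0, 0.0, 0.0, 1.0]]
top [[419.8, 0.0, 279.5], [0.0, 419.8, 207.3], [0.0, 0.0, 1.0]] [[0.0153, -0.9889, 0.1478, 0.4664], [-0.9998, -0.0138, 0.0112, -0.0483], [-0.009, -0.1479, -0.989, 1.1183], [0.0, 0.0, 0.0, 1.0]]
```

View pics/top0.png

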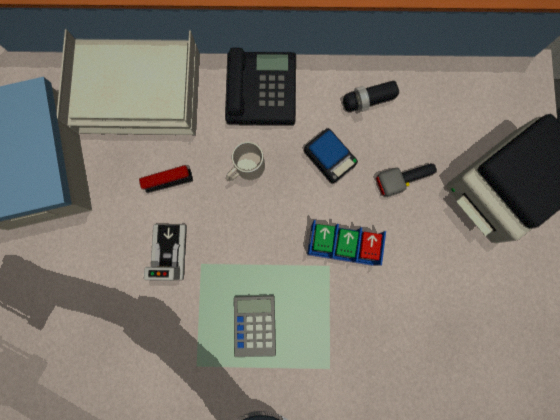

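View pics/scene0.png

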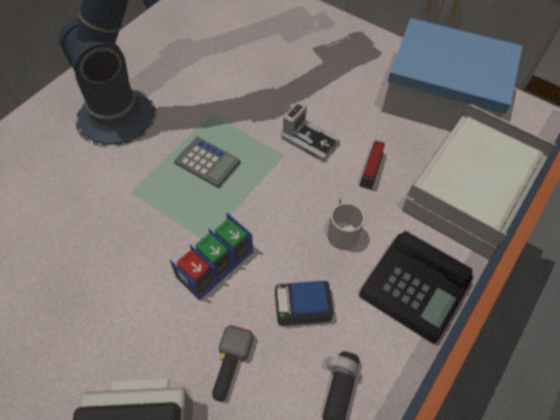

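The top view shows the red cap at about (371,245), with green caps at (347,242) and (324,237) and their arrows pointing up (+x). The charger is at (167,250) with its tower at (160,272), so the tower is on the robot's side and its arrow points to −x. In the scene view the red cap is at (195,268) and the charger at (310,135). The pack therefore has to turn about 180°.

```bash
cat > h.py <<'E'
import numpy as np,cv2
from plant import status,cams
def ray(i,p):
    d=i['pose'][:3,:3]@np.linalg.solve(i['mtx'],[p[0],p[1],1.]);return np.array(i['pose'])[:3,3],d/np.linalg.norm(d)
def plane(i,p,z):
    c,d=ray(i,p);return c+d*(z-c[2])/d[2]
def tri(rs):
    A=sum(np.eye(3)-np.outer(d,d) for c,d in rs);b=sum((np.eye(3)-np.outer(d,d))@c for c,d in rs)
    return np.linalg.solve(A,b)
def mask(im,col):
    h=cv2.cvtColor(im,cv2.COLOR_RGB2HSV);H,S,V=[h[...,k].astype(int) for k in range(3)]
    m={'red':((H<8)|(H>172))&(S>150)&(V>90),'green':(H>50)&(H<85)&(S>130)&(V>50),'white':(S<60)&(V>170)}[col]
    return m.astype(np.uint8)
def blobs(m,amin=60):
    m=cv2.morphologyEx(m,cv2.MORPH_CLOSE,np.ones((5,5)))
    cs,_=cv2.findContours(m,cv2.RETR_EXTERNAL,cv2.CHAIN_APPROX_NONE)
    return sorted([cv2.minAreaRect(cv2.convexHull(c))+(cv2.contourArea(c),) for c in cs if cv2.contourArea(c)>amin],key=lambda r:-r[3])
E
python3 - <<'E'
from h import *
for n in ['scene','top']:
    im=cv2.imread(f'pics/{n}0.png')[:,:,::-1];im=np.ascontiguousarray(im)
    for c in ['red','green','white']:
        print(n,c,[(np.round(r[0],1).tolist(),np.round(r[1],1).tolist(),round(r[2]),r[3]) for r in blobs(mask(im,c),30)][:6])
I={n:cams.camera_info(n) for n in ['scene','top']}
for nm,t,s in [('red',(371,245),(195,267)),('deck',(168.5,243),(317,138))]:
    print(nm,tri([ray(I['top'],t),ray(I['scene'],s)]))
print(plane(I['top'],(168.5,233),.022),plane(I['top'],(159,273),.088))
E
```

```text
scene red [([192.8, 264.8], [24.7, 19.8], 45, 447.5), ([374.1, 158.6], [9.5, 34.5], 18, 283.0)]
scene green [([211.3, 247.3], [23.3, 19.8], 45, 264.0), ([230.1, 231.9], [23.3, 17.9], 42, 263.0)]
scene white [([478.8, 169.8], [83.8, 84.1], 28, 5796.5)]
top red [([163.2, 176.6], [10.8, 48.6], 74, 464.0), ([370.9, 245.4], [18.6, 26.2], 7, 440.5)]
top green [([335.4, 240.1], [43.6, 26.8], 10, 970.5)]
top white [([274.9, 313.2], [117.1, 109.5], 4, 10290.0), ([127.5, 80.5], [114.3, 72.0], 1, 7022.5), ([326.9, 205.6], [35.4, 49.6], 84, 717.5), ([161.1, 208.8], [28.1, 35.7], 72, 432.5), ([492.2, 201.6], [69.5, 6.9], 50, 228.5), ([408.7, 265.0], [37.9, 21.2], 18, 195.0)]
red [ 0.53339143 -0.26134936  0.07792097]
deck [0.53306148 0.2526983  0.02863194]
[0.55793218 0.25419932 0.022     ] [0.45471434 0.253827   0.088     ]
```

```bash
cat >> h.py <<'E'
from scipy.spatial.transform import Rotation as R
def tool():
    o=status.get_obs();q=np.array(o['orientation']);return np.array(o['position']),R.from_quat(q[[1,2,3,0]]).as_matrix()
def shift(target,yaw=None):
    "mm in tool axes to bring TCP to target; turn about tool z so tool y points at yaw (deg)"
    p,M=tool();cur=np.degrees(np.arctan2(M[1,1],M[0,1]))
    print('pos',p.round(4),'yaw',round(cur,2),'tilt',M[:,2].round(4),'-> shift mm',(M.T@(np.array(target)-p)*1000).round(1),'dz rad',None if yaw is None else round(np.radians(-((yaw-cur+180)%360-180)),4))
def relcam():
    p,M=tool();C=cams.camera_info('wrist')['pose'];return M.T@(C[:3,3]-p),M.T@C[:3,:3]
E
python3 - <<'E'
from h import *
print(*relcam()); print(cams.camera_info('wrist')['mtx'])
shift([.54,.25,.30],90)
E
```

```text
[ 0.07172424  0.00112885 -0.16251151] [[-1.37230289e-04 -9.65186495e-01 -2.61562632e-01]
 [ 9.99999593e-01 -3.65806859e-04  8.25200471e-04]
 [-8.92153755e-04 -2.61562412e-01  9.65186152e-01]]
[[345.30599774   0.         276.08173483]
 [  0.         345.30599774 208.87257494]
 [  0.           0.           1.        ]]
pos [0.2902 0.6088 0.2216] yaw 64.52 tilt [-7.0e-04 -1.6e-03 -1.0e+00] -> shift mm [-379.9 -216.6  -78. ] dz rad -0.4448
```

move_arm:
  targets:
    - [[-47,-27,0],[0,0,0],1]
    - [[-47,-27,0],[0,0,0],1]
    - [[-47,-27,0],[0,0,0],1]
    - [[-47,-27,0],[0,0,0],1]
    - [[-47,-27,0],[0,0,0],1]
    - [[-47,-27,0],[0,0,0],1]
    - [[-47,-27,0],[0,0,0],1]
    - [[-47,-27,0],[0,0,0],1]
    - [[0,0,0],[0,0,-0.148],1]
    - [[0,0,0],[0,0,-0.148],1]
    - [[0,0,0],[0,0,-0.148],1]
    - [[0,0,0],[0,0,0],1]

```text
time_s: 1.6
position: [0.5367, 0.2524, 0.2221]
orientation: [-0.0, 0.001, 1.0, -0.0]
wrist_force: [0.4, 0.1, 0.7]
opening: 1.0
grasp_force: 0.0
```

```bash
python3 - <<'E'
from h import *
import pickle
p,M=tool();print(p,M[:,1]);i=cams.camera_info('wrist');im=cams.camera('wrist')
pickle.dump((i,im),open('w1.pkl','wb'));cv2.imwrite('pics/w1.png',im[:,:,::-1])
E
```

```text
[0.53666489 0.25235734 0.22212129] [ 2.70085511e-03  9.99996343e-01 -1.38183603e-04]
```

View pics/w1.png

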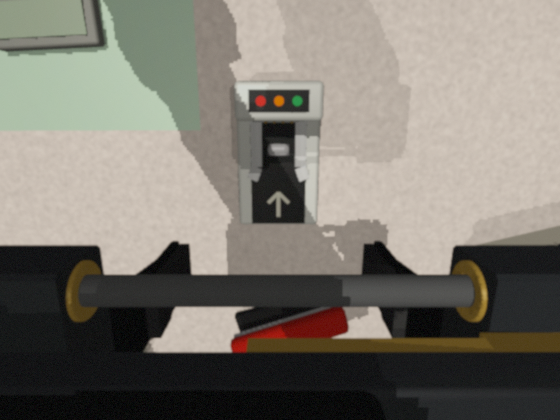

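The wrist view shows the charger centred on column 279. The tower top spans rows 82–121 with LEDs at row 100, the roller is at (279,149), the deck arrow at (279,203) and the open deck end at row 222.

```bash
python3 - <<'E'
from h import *
import pickle
i,im=pickle.load(open('w1.pkl','rb'))
c=im[75:235,220:340];cv2.imwrite('pics/w1c.png',cv2.resize(c[:,:,::-1],None,fx=3.7,fy=3.7,interpolation=cv2.INTER_CUBIC))
g=cv2.cvtColor(im,cv2.COLOR_RGB2GRAY).astype(int)
for r in [90,100,115,160,195,203,210,218]: print(r,g[r,228:332:2].tolist())
print('col279',g[76:232,262].tolist())
E
```

```text
90 [131, 110, 104, 112, 171, 208, 211, 210, 211, 208, 160, 102, 102, 99, 102, 100, 101, 100, 100, 92, 87, 85, 86, 88, 87, 84, 85, 86, 85, 85, 85, 87, 84, 85, 84, 87, 83, 84, 81, 83, 99, 172, 189, 189, 188, 187, 177, 151, 164, 180, 181, 179]
100 [132, 115, 106, 101, 115, 127, 150, 199, 207, 207, 159, 60, 62, 66, 93, 95, 98, 96, 93, 62, 48, 48, 56, 111, 131, 130, 130, 125, 78, 47, 46, 49, 86, 111, 110, 110, 108, 79, 48, 46, 83, 178, 185, 183, 184, 183, 169, 146, 178, 181, 177, 175]
115 [138, 126, 109, 105, 103, 109, 110, 111, 110, 109, 111, 129, 177, 183, 181, 181, 181, 181, 181, 182, 180, 180, 180, 180, 181, 180, 178, 178, 179, 179, 179, 178, 178, 178, 178, 178, 176, 177, 176, 177, 176, 177, 177, 175, 175, 173, 159, 148, 178, 183, 180, 177]
160 [132, 132, 131, 130, 110, 100, 108, 111, 110, 112, 111, 107, 105, 104, 107, 105, 101, 56, 16, 16, 21, 18, 16, 19, 18, 30, 33, 34, 37, 32, 36, 36, 38, 100, 170, 181, 185, 186, 182, 172, 181, 181, 181, 181, 170, 154, 188, 192, 191, 194, 198, 200]
195 [135, 137, 136, 135, 131, 122, 129, 141, 141, 142, 143, 137, 63, 27, 29, 33, 30, 31, 29, 30, 27, 
[... 826 characters left out ...]
, 196, 199, 197, 196, 198, 198, 199]
col279 [173, 174, 172, 171, 159, 154, 172, 190, 201, 208, 209, 209, 201, 164, 100, 62, 59, 61, 65, 73, 85, 96, 97, 97, 96, 96, 96, 96, 95, 85, 68, 57, 58, 54, 49, 80, 135, 169, 181, 181, 177, 166, 153, 137, 111, 88, 69, 54, 49, 49, 48, 51, 48, 48, 49, 47, 46, 50, 49, 48, 47, 45, 48, 51, 50, 50, 50, 51, 53, 58, 54, 56, 54, 54, 55, 56, 57, 56, 56, 55, 55, 56, 56, 57, 56, 57, 60, 54, 57, 57, 51, 38, 36, 44, 46, 46, 39, 33, 31, 31, 34, 32, 34, 30, 31, 30, 32, 30, 32, 34, 26, 31, 33, 31, 28, 33, 33, 31, 32, 31, 28, 34, 28, 30, 30, 32, 32, 29, 31, 31, 28, 32, 30, 32, 30, 33, 31, 30, 29, 28, 32, 30, 30, 28, 28, 31, 48, 90, 121, 133, 137, 136, 137, 137, 137, 136]
```

View pics/w1c.png

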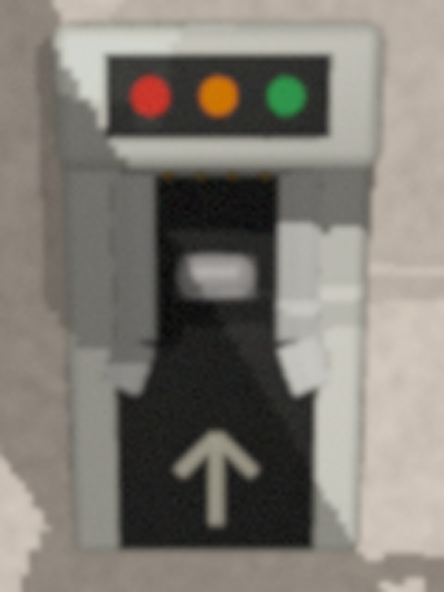

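The crop (×3.7 from (220,75)) puts the black deck's end corners at (252.4,222.6) and (304.6,222.6), the arrow shaft at column 278.4, and the LEDs at (260.5,101), (279,101) and (297,101). I'll take a second view from a shifted place on the way to the caddy.

move_arm:
  targets:
    - [[0,-50,0],[0,0,0],1]
    - [[0,-50,0],[0,0,0],1]
    - [[0,0,0],[0,0,0],1]
    - [[0,0,0],[0,0,0],1]

```text
time_s: 2.15
position: [0.5367, 0.1533, 0.2226]
orientation: [0.0, 0.001, 1.0, 0.0]
wrist_force: [-0.2, 0.8, -0.3]
opening: 1.001
grasp_force: 0.0
```

```bash
cat >> h.py <<'E'
def charger(i,im):
    "pixel centroids of LEDs (red, green), arrow and deck end corners, by masks within window found from LEDs"
    h=cv2.cvtColor(im,cv2.COLOR_RGB2HSV);out={}
    H,S,V=[h[...,k].astype(int) for k in range(3)]
    # LED trio: orange blob
    def cents(m):
        n,l,s,c=cv2.connectedComponentsWithStats(m.astype(np.uint8));return [(s[k,4],c[k]) for k in range(1,n) if 25<s[k,4]<260]
    r=cents((H<6)&(S>150)&(V>80)|(H>174)&(S>150)&(V>80));o=cents((H>11)&(H<22)&(S>180)&(V>80));g=cents((H>55)&(H<85)&(S>100)&(V>60))
    best=min(((np.linalg.norm(a[1]+b[1]-2*c[1]),a[1],c[1],b[1]) for a in r for b in g for c in o if np.linalg.norm(a[1]-b[1])<60),key=lambda t:t[0])
    return best
E
python3 - <<'E'
from h import *
import pickle
i,im=cams.camera_info('wrist'),cams.camera('wrist')
pickle.dump((i,im),open('w2.pkl','wb'))
i1,im1=pickle.load(open('w1.pkl','rb'))
a=charger(i1,im1);b=charger(i,im);print(a,b)
for k in (1,2,3): print(tri([ray(i1,a[k]),ray(i,b[k])]).round(4))
# deck: dark rect near the end in view 2
def arrow(i,im,led):
    h=cv2.cvtColor(im,cv2.COLOR_RGB2HSV);V=h[...,2]
    x,y=int(led[0]),int(led[1]);out=[]
    for r in (y+104,y+109):
        row=V[r,x-60:x+60].astype(float);d=np.where(row<60)[0]
        k=np.where(row[d[0]:d[-1]]>80)[0]+d[0]
        w=row[k]-40; out.append((x-60+(k*w).sum()/w.sum(),r,d[0]+x-60,d[-1]+x-60))
    col=V[y+95:y+140,x-15].astype(int);e=np.where(col>85)[0]
    return out,(y+95+e[0])
for ii,mm,l in((i1,im1,a[2]),(i,im,b[2])):print(arrow(ii,mm,l))
print([plane(i1,q,.022).round(4) for q in [(252.4,222.6),(304.6,222.6),(278.4,216),(278.4,191)]],plane(i1,(278,120.2),.088))
E
```

```text
(np.float64(0.18801157928384318), array([260.2371134 , 100.67010309]), array([278.49450549, 100.56043956]), array([296.89719626, 100.57009346])) (np.float64(0.270868629631613), array([381.06666667, 100.08571429]), array([399.43269231, 100.00961538]), array([417.89285714, 100.1875    ]))
[0.4538 0.241  0.089 ]
[0.4538 0.2559 0.0893]
[0.4539 0.2709 0.0896]
([(np.float64(277.93288590604027), 204, np.int64(253), np.int64(303)), (np.float64(277.9486607142857), 209, np.int64(253), np.int64(303))], np.int64(223))
([(np.float64(368.7712344280861), 204, np.int64(344), np.int64(394)), (np.float64(368.6777070063694), 209, np.int64(344), np.int64(393))], np.int64(223))
[array([0.5792, 0.2276, 0.022 ]), array([0.5794, 0.285 , 0.022 ]), array([0.5718, 0.2562, 0.022 ]), array([0.5438, 0.2562, 0.022 ])] [0.46938736 0.25550106 0.088     ]
```

The LED triangulation puts the tower top at 0.089, and the arrow's disparity puts the deck at about 0.021. The charger's origin is near (0.507, 0.256) and its +x points to world −x. Next I'll look at the caddy.

move_arm:
  targets:
    - [[0,-54,0],[0,0,0],1]
    - [[0,-54,0],[0,0,0],1]
    - [[0,-54,0],[0,0,0],1]
    - [[0,-54,0],[0,0,0],1]
    - [[0,-54,0],[0,0,0],1]
    - [[0,-54,0],[0,0,0],1]
    - [[0,-54,0],[0,0,0],1]
    - [[0,0,0],[0,0,0.175],1]
    - [[0,0,0],[0,0,0.175],1]
    - [[0,0,0],[0,0,0.175],1]
    - [[0,0,0],[0,0,0.175],1]
    - [[0,0,0],[0,0,0.175],1]
    - [[0,0,0],[0,0,0.175],1]
    - [[0,0,0],[0,0,0.175],1]
    - [[0,0,0],[0,0,0.175],1]
    - [[0,0,0],[0,0,0.175],1]
    - [[0,0,0],[0,0,0],1]
    - [[0,0,0],[0,0,0],1]

```text
time_s: 4.45
position: [0.5371, -0.2244, 0.2223]
orientation: [-0.0, 0.707, 0.707, 0.0]
wrist_force: [0.8, 0.3, -0.1]
opening: 1.0
grasp_force: 0.0
```

```bash
python3 - <<'E'
from h import *
import pickle
i,im=cams.camera_info('wrist'),cams.camera('wrist')
pickle.dump((i,im),open('w3.pkl','wb'));cv2.imwrite('pics/w3.png',im[:,:,::-1])
for r in blobs(mask(im,'red'))[:3]: print(r,plane(i,r[0],.092).round(4))
E
```

```text
((267.5000305175781, 238.0), (70.20365905761719, 49.73793029785156), 7.125016689300537, 3321.5) [ 0.5296 -0.258   0.092 ]
((417.05950927734375, 251.1834259033203), (10.669121742248535, 43.704833984375), 72.0308609008789, 374.0) [ 0.6654 -0.2709  0.092 ]
```

View pics/w3.png

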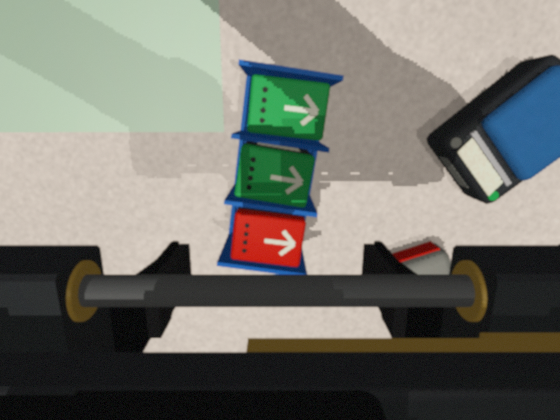

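The wrist view shows the caddy turned about −7°. The red cap is centred at (267,238) with its arrow pointing to image-right (+x), and the green caps are at (287,107) and (274,174). The printer and scanner lie to the right, clear of the fingers. I'll turn to the cap's yaw and take the second view.

move_arm:
  targets:
    - [[40,-6,0],[0,0,0.124],1]
    - [[0,0,0],[0,0,0],1]
    - [[0,0,0],[0,0,0],1]

```text
time_s: 4.88
position: [0.5308, -0.1857, 0.2227]
orientation: [0.0, 0.751, 0.661, 0.0]
wrist_force: [-0.5, 0.5, -0.2]
opening: 1.001
grasp_force: 0.0
```

```bash
python3 - <<'E'
from h import *
import pickle
i0,im0=pickle.load(open('w3.pkl','rb'))
i,im=cams.camera_info('wrist'),cams.camera('wrist')
r0=blobs(mask(im0,'red'))[0];r=blobs(mask(im,'red'))[0]
print(r)
P=tri([ray(i0,r0[0]),ray(i,r[0])]);print('cap',P.round(4))
B=cv2.boxPoints(r[:3]);print([plane(i,b,P[2]).round(4).tolist() for b in B])
g=[plane(i,q[0],.092) for q in blobs(mask(im,'green'),400)];print('green',[x.round(4) for x in g],[q[0] for q in blobs(mask(im,'green'),400)])
gs=g[:2];far=max(gs,key=lambda x:x[1]);d=far-P;print('row yaw',np.degrees(np.arctan2(d[1],d[0]))-90,np.hypot(*d[:2]))
shift([P[0],P[1],.222],-7.1)
E
```

```text
((284.5, 263.5), (21.0, 67.0), 90.0, 1301.0)
cap [ 0.526  -0.3143 -0.0632]
[[0.4822, -0.2927, -0.0632], [0.5748, -0.3046, -0.0632], [0.5717, -0.3364, -0.0632], [0.4775, -0.3243, -0.0632]]
green [array([ 0.5466, -0.1448,  0.092 ]), array([ 0.5355, -0.2004,  0.092 ])] [(288.2913513183594, 152.52197265625), (283.1654968261719, 216.94552612304688)]
row yaw -6.937678016476454 0.17074226084821248
pos [ 0.5308 -0.1862  0.2227] yaw -7.37 tilt [ 5.e-04 -5.e-04 -1.e+00] -> shift mm [-127.7   11.7    0.8] dz rad -0.0048
```

The gripper's rod covered part of the cap in that view. I'll get the cap height from the green caps, seen whole in both views, and the red cap from the first.

```bash
python3 - <<'E'
from h import *
import pickle
i0,im0=pickle.load(open('w3.pkl','rb'))
i,im=cams.camera_info('wrist'),cams.camera('wrist')
G0=sorted(blobs(mask(im0,'green'),400)[:2],key=lambda q:q[0][1]);G=sorted(blobs(mask(im,'green'),400)[:2],key=lambda q:q[0][1])
T=[tri([ray(i0,a[0]),ray(i,b[0])]) for a,b in zip(G0,G)];print([a[:2] for a in G0],[t.round(4) for t in T])
z=.5*(T[0][2]+T[1][2])
r0=blobs(mask(im0,'red'))[0]
for zz in(z,.092):
    P=plane(i0,r0[0],zz);print(P.round(4));B=[plane(i0,b,zz) for b in cv2.boxPoints(r0[:3])]
    print([np.linalg.norm(B[k]-B[k-1]).round(4) for k in range(4)],[np.degrees(np.arctan2(*(B[k]-B[k-1])[1::-1])).round(1) for k in range(4)])
shift([P[0],P[1],.222],-7.1)
E
```

```text
[((286.9923400878906, 107.06155395507812), (78.14188385009766, 58.17228698730469)), ((273.8525085449219, 175.3604278564453), (73.33028411865234, 54.09657669067383))] [array([ 0.5466, -0.145 ,  0.0883]), array([ 0.5354, -0.2023,  0.0857])]
[ 0.5295 -0.2598  0.087 ]
[np.float64(0.0655), np.float64(0.0481), np.float64(0.063), np.float64(0.0484)] [np.float64(172.2), np.float64(81.3), np.float64(-7.5), np.float64(-95.6)]
[ 0.5296 -0.258   0.092 ]
[np.float64(0.0644), np.float64(0.0472), np.float64(0.0619), np.float64(0.0476)] [np.float64(172.2), np.float64(81.3), np.float64(-7.5), np.float64(-95.6)]
pos [ 0.5307 -0.1865  0.2227] yaw -7.42 tilt [ 4.e-04 -6.e-04 -1.e+00] -> shift mm [-71.1   8.1   0.7] dz rad -0.0056
```

move_arm:
  targets:
    - [[-36,4,0],[0,0,0],1]
    - [[-36,4,0],[0,0,0],1]
    - [[0,0,0],[0,0,0],1]
    - [[0,0,40],[0,0,0],1]
    - [[0,0,40],[0,0,0],1]
    - [[0,0,35],[0,0,0],1]
    - [[0,0,30],[0,0,0],1]
    - [[0,0,20],[0,0,0],1]
    - [[0,0,13],[0,0,0],1]
    - [[0,0,0],[0,0,0],1]
    - [[0,0,0],[0,0,0],1]

```text
time_s: 6.35
position: [0.5301, -0.2582, 0.0454]
orientation: [0.001, 0.751, 0.66, 0.0]
wrist_force: [-0.3, -1.1, 0.5]
opening: 0.997
grasp_force: 0.0
```

move_arm:
  targets:
    - [[0,0,0],[0,0,0],0]
    - [[0,0,0],[0,0,0],0]
    - [[0,0,0],[0,0,0],0]
    - [[0,0,0],[0,0,0],0]
    - [[0,0,0],[0,0,0],0]
    - [[0,0,0],[0,0,0],0]

```text
time_s: 7.1
position: [0.5296, -0.2578, 0.0448]
orientation: [0.0, 0.751, 0.66, 0.0]
wrist_force: [0.1, 0.2, 3.7]
opening: 0.731
grasp_force: 30.0
```

move_arm:
  targets:
    - [[0,0,-10],[0,0,0],0]
    - [[0,0,-20],[0,0,0],0]
    - [[0,0,-25],[0,0,0],0]
    - [[0,0,-25],[0,0,0],0]
    - [[0,0,-25],[0,0,0],0]
    - [[0,0,-15],[0,0,0],0]
    - [[0,0,0],[0,0,0],0]

```text
time_s: 7.98
position: [0.5299, -0.2581, 0.1658]
orientation: [0.001, 0.751, 0.66, 0.001]
wrist_force: [0.0, -1.0, -4.5]
opening: 0.733
grasp_force: 30.0
```

```bash
python3 - <<'E'
from h import *
shift([.54,0.0,.165],90)
E
```

```text
pos [ 0.5299 -0.2581  0.1658] yaw -7.39 tilt [ 2.5e-03 -6.0e-04 -1.0e+00] -> shift mm [257.3 -23.2   0.7] dz rad -1.6998
```

move_arm:
  targets:
    - [[20,-3,0],[0,0,0],0]
    - [[40,-4,0],[0,0,0],0]
    - [[45,-4,0],[0,0,0],0]
    - [[50,-4,0],[0,0,0],0]
    - [[45,-4,0],[0,0,0],0]
    - [[37,-4,0],[0,0,0],0]
    - [[20,0,0],[0,0,0],0]
    - [[0,0,0],[0,0,-0.17],0]
    - [[0,0,0],[0,0,-0.17],0]
    - [[0,0,0],[0,0,-0.17],0]
    - [[0,0,0],[0,0,-0.17],0]
    - [[0,0,0],[0,0,-0.17],0]
    - [[0,0,0],[0,0,-0.17],0]
    - [[0,0,0],[0,0,-0.17],0]
    - [[0,0,0],[0,0,-0.17],0]
    - [[0,0,0],[0,0,-0.17],0]
    - [[0,0,0],[0,0,-0.17],0]
    - [[0,0,0],[0,0,0],0]

```text
time_s: 10.22
position: [0.5383, 0.0011, 0.1634]
orientation: [-0.001, 0.0, 1.0, 0.0]
wrist_force: [-0.2, 0.1, -3.9]
opening: 0.732
grasp_force: 30.0
```

```bash
python3 - <<'E'
from h import *
shift([.54,0.0,.039],90)
cv2.imwrite('pics/s2.png',cams.camera('scene')[100:340,120:440,::-1].repeat(2,0).repeat(2,1))
E
```

```text
pos [0.5383 0.0011 0.1634] yaw 89.96 tilt [-2.7e-03  5.0e-04 -1.0e+00] -> shift mm [ -2.   -1.1 124.4] dz rad -0.0007
```

View pics/s2.png

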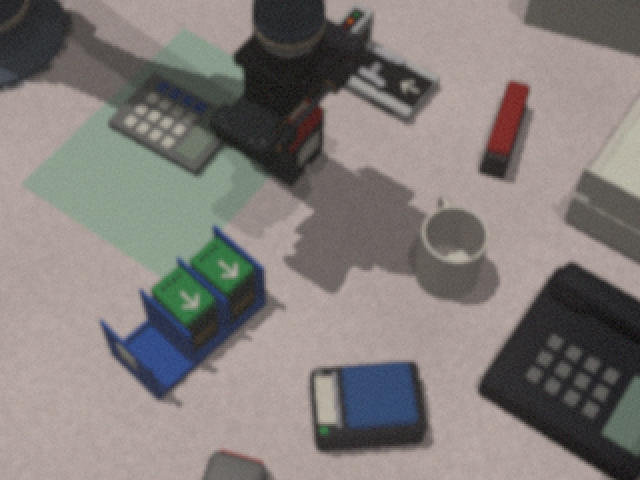

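The scene crop shows the red pack upright in the gripper at about (300,140), the two green packs still in the caddy and the space below the pack free. Lowering it now.

move_arm:
  targets:
    - [[0,0,25],[0,0,0],0]
    - [[0,0,35],[0,0,0],0]
    - [[0,0,30],[0,0,0],0]
    - [[0,0,18],[0,0,0],0]
    - [[0,0,8],[0,0,0],0]
    - [[0,0,4],[0,0,0],0]
    - [[0,0,2],[0,0,0],0]
    - [[0,0,0],[0,0,0],0]
    - [[0,0,0],[0,0,0],0]

```text
time_s: 11.4
position: [0.54, 0.0, 0.043]
orientation: [0.001, -0.0, 1.0, 0.0]
wrist_force: [-0.3, 0.2, -3.4]
opening: 0.735
grasp_force: 30.0
```

move_arm:
  targets:
    - [[0,0,2],[0,0,0],0]
    - [[0,0,2],[0,0,0],0]
    - [[0,0,0],[0,0,0],0]
    - [[0,0,0],[0,0,0],0]

```text
time_s: 11.9
position: [0.5398, 0.0, 0.0388]
orientation: [0.0, -0.0, 1.0, 0.0]
wrist_force: [-0.4, 0.4, 1.1]
opening: 0.733
grasp_force: 30.0
```

move_arm:
  targets:
    - [[0,0,0],[0,0,0],1]
    - [[0,0,0],[0,0,0],1]
    - [[0,0,0],[0,0,0],1]
    - [[0,0,-20],[0,0,0],1]
    - [[0,0,-40],[0,0,0],1]
    - [[0,0,-45],[0,0,0],1]
    - [[0,0,-40],[0,0,0],1]
    - [[0,0,-25],[0,0,0],1]
    - [[0,0,0],[0,0,0.174],1]
    - [[0,0,0],[0,0,0.174],1]
    - [[0,0,0],[0,0,0.174],1]
    - [[0,0,0],[0,0,0.174],1]
    - [[0,0,0],[0,0,0.174],1]
    - [[0,0,0],[0,0,0.174],1]
    - [[0,0,0],[0,0,0.174],1]
    - [[0,0,0],[0,0,0.174],1]
    - [[0,0,0],[0,0,0.174],1]
    - [[0,0,0],[0,0,0],1]
    - [[0,0,0],[0,0,0],1]

```text
time_s: 14.28
position: [0.5396, 0.0001, 0.2085]
orientation: [-0.0, 0.704, 0.71, 0.0]
wrist_force: [0.6, -0.1, 0.7]
opening: 0.997
grasp_force: 0.0
```

```bash
python3 - <<'E'
from h import *
import pickle
i,im=cams.camera_info('wrist'),cams.camera('wrist');cv2.imwrite('pics/w4.png',im[:,:,::-1])
it,tp=cams.camera_info('top'),cams.camera('scene');it=cams.camera_info('scene')
r=blobs(mask(im,'red'))[0];print(r)
P=plane(i,r[0],.086);B=[plane(i,b,.086) for b in cv2.boxPoints(r[:3])]
print(P,[np.linalg.norm(B[k]-B[k-1]).round(4) for k in range(4)],[np.degrees(np.arctan2(*(B[k]-B[k-1])[1::-1])).round(1) for k in range(4)])
for q in blobs(mask(tp,'red'),100)[:3]: print(q[0],q[3],tri([ray(i,r[0]),ray(it,q[0])]).round(4))
shift([P[0],P[1],.06],0)
E
```

```text
((281.5, 200.0), (72.0, 51.0), 90.0, 3551.0)
[0.54442147 0.00352375 0.086     ] [np.float64(0.0629), np.float64(0.0421), np.float64(0.063), np.float64(0.0445)] [np.float64(89.6), np.float64(0.4), np.float64(-88.2), np.float64(-179.6)]
(374.0467529296875, 158.8663787841797) 287.5 [0.6486 0.0764 0.2665]
(262.4769592285156, 195.91537475585938) 134.0 [ 0.5419 -0.0043  0.0608]
pos [0.5396 0.     0.2085] yaw 0.38 tilt [-0.e+00  1.e-04 -1.e+00] -> shift mm [  3.5   4.9 148.5] dz rad 0.0066
```

View pics/w4.png

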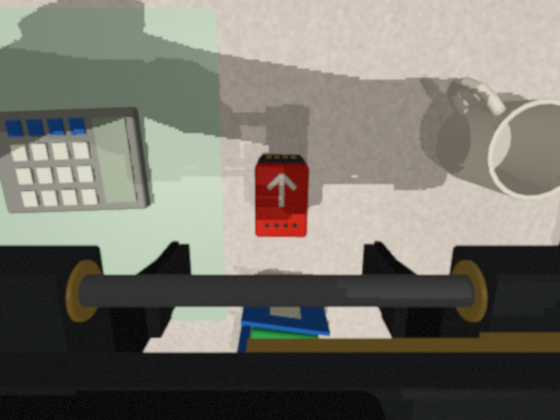

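The pack stands upright with its cap at (281,200), terminals to image-up (+y) and yaw about 90°. Next I take it by its sides.

move_arm:
  targets:
    - [[1,3,0],[0,0,0.006],1]
    - [[0,0,40],[0,0,0],1]
    - [[0,0,45],[0,0,0],1]
    - [[0,0,40],[0,0,0],1]
    - [[0,0,30],[0,0,0],1]
    - [[0,0,16],[0,0,0],1]
    - [[0,0,5],[0,0,0],1]
    - [[0,0,0],[0,0,0],1]
    - [[0,0,0],[0,0,0],0]
    - [[0,0,0],[0,0,0],0]
    - [[0,0,0],[0,0,0],0]
    - [[0,0,0],[0,0,0],0]
    - [[0,0,0],[0,0,0],0]
    - [[0,0,0],[0,0,0],0]
    - [[0,0,0],[0,0,0],0]
    - [[0,0,0],[0,0,0],0]

```text
time_s: 16.38
position: [0.543, 0.0011, 0.0326]
orientation: [0.0, 0.707, 0.707, 0.0]
wrist_force: [0.9, -0.3, 0.2]
opening: 0.525
grasp_force: 30.0
```

move_arm:
  targets:
    - [[0,0,-15],[0,0,0],0]
    - [[0,0,-30],[0,0,0],0]
    - [[0,0,-35],[0,0,0],0]
    - [[0,0,-30],[0,0,0],0]
    - [[25,3,0],[0,0,0],0]
    - [[45,6,0],[0,0,0],0]
    - [[50,7,0],[0,0,0],0]
    - [[50,6,0],[0,0,0],0]
    - [[50,6,0],[0,0,0],0]
    - [[35,4,0],[0,0,0],0]
    - [[0,0,0],[0,0,0],0]

```text
time_s: 17.75
position: [0.5732, 0.2604, 0.1422]
orientation: [-0.001, 0.705, 0.709, -0.0]
wrist_force: [-0.5, -0.4, -4.1]
opening: 0.528
grasp_force: 30.0
```

move_arm:
  targets:
    - [[0,0,0],[0,0,-0.157],0]
    - [[0,0,0],[0,0,-0.157],0]
    - [[0,0,0],[0,0,-0.157],0]
    - [[0,0,0],[0,0,-0.157],0]
    - [[0,0,0],[0,0,-0.157],0]
    - [[0,0,0],[0,0,-0.157],0]
    - [[0,0,0],[0,0,-0.157],0]
    - [[0,0,0],[0,0,-0.157],0]
    - [[0,0,0],[0,0,-0.157],0]
    - [[0,0,0],[0,0,-0.157],0]
    - [[0,0,0],[0,0,0],0]
    - [[0,0,0],[0,0,0],0]

```text
time_s: 19.25
position: [0.5747, 0.255, 0.1425]
orientation: [-0.0, 0.003, 1.0, -0.0]
wrist_force: [0.1, 0.4, -3.4]
opening: 0.527
grasp_force: 30.0
```

```bash
python3 - <<'E'
from h import *
shift([.571,0.256,.056],90)
i,im=cams.camera_info('wrist'),cams.camera('wrist');cv2.imwrite('pics/w5.png',im[:,:,::-1])
b=charger(i,im);print(b,plane(i,b[2],.089))
E
```

```text
pos [0.5747 0.255  0.1425] yaw 89.71 tilt [-4.e-04 -9.e-04 -1.e+00] -> shift mm [ 3.7  1.1 86.5] dz rad -0.0051
(np.float64(0.11281650567178367), array([247.80319149,  24.31382979]), array([274.32022472,  24.18539326]), array([300.88780488,  23.95609756])) [0.45375882 0.25585695 0.089     ]
```

View pics/w5.png

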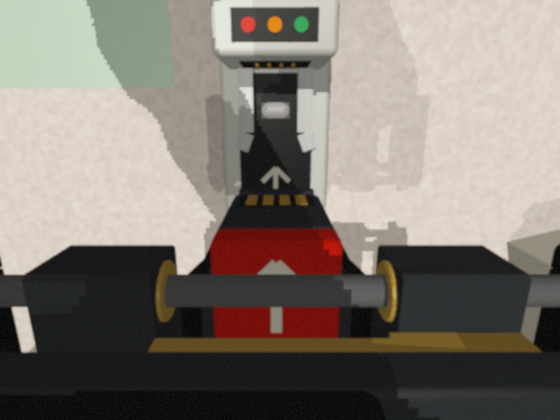

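The wrist view shows the held pack (cap centre column 276, brass terminals at row 200) in line with the charger (roller (276,110), LEDs centred on column 274). Lowering it onto the deck, clear of the rails.

move_arm:
  targets:
    - [[7,0,0],[0,0,-0.005],0]
    - [[0,0,25],[0,0,0],0]
    - [[0,0,30],[0,0,0],0]
    - [[0,0,18],[0,0,0],0]
    - [[0,0,9],[0,0,0],0]
    - [[0,0,2],[0,0,0],0]
    - [[0,0,1],[0,0,0],0]
    - [[0,0,0],[0,0,0],0]
    - [[0,0,0],[0,0,0],0]

```text
time_s: 20.42
position: [0.5682, 0.2562, 0.0581]
orientation: [0.0, -0.002, 1.0, 0.0]
wrist_force: [-0.2, -0.2, -3.5]
opening: 0.525
grasp_force: 30.0
```

move_arm:
  targets:
    - [[0,0,2],[0,0,0],0]
    - [[0,0,1],[0,0,0],0]
    - [[0,0,0],[0,0,0],0]
    - [[0,0,0],[0,0,0],0]

```text
time_s: 20.92
position: [0.5679, 0.256, 0.0547]
orientation: [-0.0, -0.002, 1.0, 0.0]
wrist_force: [-0.2, -0.5, -1.7]
opening: 0.524
grasp_force: 30.0
```

```bash
python3 - <<'E'
from h import *
shift([.4993,0.255,.0546],90);o=status.get_obs();print(o['wrist_force'],o['wrist_torque'])
E
```

```text
pos [0.5679 0.256  0.0547] yaw 90.18 tilt [-1.e-04  1.e-04 -1.e+00] -> shift mm [68.6 -0.8  0.1] dz rad 0.0031
[-0.24201811 -0.45645028 -1.72856706] [-0.00929627  0.15932719 -0.00485385]
```

move_arm:
  targets:
    - [[3,-0.4,0],[0,0,0.002],0]
    - [[5,0,0],[0,0,0],0]
    - [[5,0,0],[0,0,0],0]
    - [[4,0,0],[0,0,0],0]
    - [[4,0,0],[0,0,0],0]
    - [[4,0,0],[0,0,0],0]
    - [[0,0,0],[0,0,0],0]

```text
time_s: 21.8
position: [0.5423, 0.2557, 0.0547]
orientation: [-0.0, -0.001, 1.0, -0.0]
wrist_force: [-0.4, 0.3, 0.5]
opening: 0.527
grasp_force: 30.0
```

move_arm:
  targets:
    - [[5,0,0],[0,0,0],0]
    - [[5,0,0],[0,0,0],0]
    - [[5,0,0],[0,0,0],0]
    - [[5,0,0],[0,0,0],0]
    - [[5,0,0],[0,0,0],0]
    - [[0,0,0],[0,0,0],0]

```text
time_s: 22.55
position: [0.5165, 0.2557, 0.0549]
orientation: [-0.001, -0.001, 1.0, -0.0]
wrist_force: [-0.1, -1.4, 5.1]
opening: 0.526
grasp_force: 30.0
```

move_arm:
  targets:
    - [[5,0,0],[0,0,0],0]
    - [[5,0,0],[0,0,0],0]
    - [[4,0,0],[0,0,0],0]
    - [[0,0,0],[0,0,0],0]
    - [[0,0,0],[0,0,0],0]

```text
time_s: 23.18
position: [0.5015, 0.2558, 0.0547]
orientation: [-0.002, -0.001, 1.0, -0.0]
wrist_force: [-3.1, -1.0, 7.3]
opening: 0.528
grasp_force: 30.0
```

move_arm:
  targets:
    - [[1.5,0,0],[0,0,0],0]
    - [[1,0,0],[0,0,0],0]
    - [[0,0,0],[0,0,0],0]
    - [[0,0,0],[0,0,0],0]

```text
time_s: 23.68
position: [0.501, 0.2558, 0.0546]
orientation: [-0.0, -0.001, 1.0, 0.0]
wrist_force: [-0.1, -0.1, 4.5]
opening: 0.526
grasp_force: 30.0
```

move_arm:
  targets:
    - [[1.5,0,0],[0,0,0],0]
    - [[1.5,0,0],[0,0,0],0]
    - [[0,0,0],[0,0,0],0]
    - [[0,0,0],[0,0,0],0]

```text
time_s: 24.18
position: [0.5006, 0.2557, 0.0547]
orientation: [0.002, 0.0, 1.0, 0.001]
wrist_force: [6.1, 0.0, -0.2]
opening: 0.524
grasp_force: 30.0
```

move_arm:
  targets:
    - [[2,0,0],[0,0,0],0]
    - [[2,0,0],[0,0,0],0]
    - [[2,0,0],[0,0,0],0]
    - [[0,0,0],[0,0,0],0]
    - [[0,0,0],[0,0,0],0]

```text
time_s: 24.8
position: [0.5009, 0.2558, 0.0553]
orientation: [0.008, 0.001, 1.0, 0.002]
wrist_force: [18.5, 1.5, -11.1]
opening: 0.526
grasp_force: 30.0
```

The pack stops hard at 18 N, so it is against the tower. I'll unload, release, rise and check.

move_arm:
  targets:
    - [[-5,0,0],[0,0,0],0]
    - [[-3,0,0],[0,0,0],0]
    - [[0,0,0],[0,0,0],0]
    - [[0,0,0],[0,0,0],0.75]
    - [[0,0,0],[0,0,0],0.75]
    - [[0,0,0],[0,0,0],0.75]
    - [[0,0,-20],[0,0,0],0.75]
    - [[0,0,-40],[0,0,0],0.75]
    - [[0,0,-45],[0,0,0],0.75]
    - [[0,0,-40],[0,0,0],0.75]
    - [[30,0,-20],[0,0,0],0.75]
    - [[0,0,0],[0,0,0],0.75]
    - [[0,0,0],[0,0,0],0.75]

```text
time_s: 26.42
position: [0.4702, 0.2551, 0.219]
orientation: [-0.0, -0.001, 1.0, -0.0]
wrist_force: [-0.8, -0.2, 0.7]
opening: 0.745
grasp_force: 0.0
```

```bash
python3 - <<'E'
from h import *
i,im=cams.camera_info('wrist'),cams.camera('wrist')
cv2.imwrite('pics/w6.png',im[:,:,::-1])
r=blobs(mask(im,'red'),500)[0];z=.108;B=[plane(i,b,z) for b in cv2.boxPoints(r[:3])]
print(r,plane(i,r[0],z),[b.round(4) for b in B])
print(status.get_obs()['position'])
E
```

```text
((277.0, 238.0), (72.0, 54.0), 90.0, 3637.5) [0.49855706 0.25721621 0.108     ] [array([0.4674, 0.2351, 0.108 ]), array([0.4674, 0.2792, 0.108 ]), array([0.5315, 0.2806, 0.108 ]), array([0.5316, 0.2339, 0.108 ])]
[0.47036355 0.25495877 0.21864716]
```

View pics/w6.png

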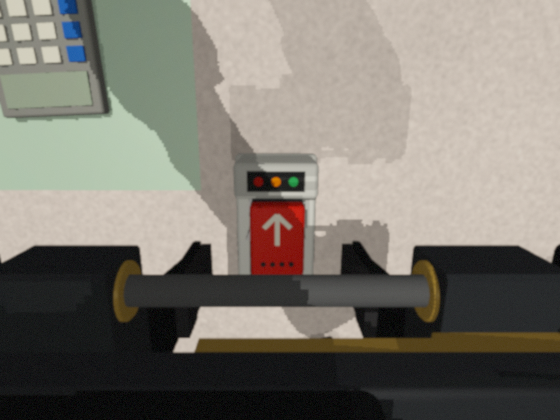

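The wrist view shows the red pack upright in the rails. Its cap spans rows 201–274 and columns 250–304, square with the charger. Its front edge at x = 0.4674 lies against the tower face, computed at 0.4673, and the gripper is clear.

```bash
python3 -c "
from plant import arm
print(arm.hand_in())"
```

```text
the job is handed in; nothing more can be done
None
```

I put the red-capped pack in the charger's rails against the contact tower, released it and handed the job in after about 26 s. I inferred the detent click from the forces and the pack's position rather than reading it, and the hand-in returned no verdict.

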